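# Load a colour canister past the sprung flap of a rack bay

## Task

Take the canister from its wire rest and push it, plain end first, in through the bay's sprung flap, letting the canister itself press the flap down and hold it there while it passes. Press it gently but firmly home against the rubber pad of the bay's end stop, which has to be felt for, let go so that the flap springs up shut behind the cap, and leave the canister lying on the bay's rails, still touching the pad. Do not ram the stop or the bay, and leave the bowl, the spare canister and the carton where they are.

Things in the scene. Friction and masses are not known exactly. Their poses are not given: they have to be found in the camera images.
- canister: Black rigid colour canister on its side: cylinder 50 mm across, 150 mm long, about 0.16 kg. Origin: on its axis, mid-length. Its x axis runs from the dark cap (44 mm across, last 22 mm, ends at x = -75 mm) to the plain flat end (x = +75 mm). Grip it 30 to 45 mm behind its middle (towards the cap), clear of the bay's roof, closing across its axis, fingertips at least 18 mm above the counter.
- rest: Low wire rest on which the canister lies at first, axis level, 41 mm above the counter. 130 x 50 mm, two steel bars along its x with tops 20 mm high: fingers can go down on both sides of the canister. Fixed. Origin: centre of its underside.
- bay: Rack bay, a fixed canister lane; base plate 297 x 120 mm, 6 mm thick, x = -25 to 272 mm. Origin: on the counter under the middle of the flap's hinge line; x points along the lane from the mouth to the end stop, z up. A canister goes in along x at y = 0. Open above up to x = 140 mm, so a gripper can travel along with the canister there. Side strips 18 mm high at y = +-50 mm.
- bay_rails (a point): Point midway between the near ends of the bay's two steel bars (bay x = 62 mm, y = 0, z = 20 mm, the height of their tops). The bars are 8 mm thick, at y = +-15 mm, run to x = 185 mm, with near ends ramping down to x = 46 mm. A canister lies on them centred, axis at z = 41 mm; carried 3 to 5 mm above them it meets no drag that would mask the stop.
- bay_roof (a point): Middle of the top of the bay's clear roof (bay x = 162, z = 80 mm). The roof covers x = 140 to 185 mm, its underside is at z = 76 mm, and it stands on side walls at y = +-50 mm. The canister's front part goes under it; grippers must not.
- flap (a joint): Angle of the sprung flap, rad: 0 = shut, upright across the mouth; grows to 1.5 pushed down and inwards. 44 mm wide, 38 mm long, hinged low at bay x = 0, z = 8 mm. The spring shuts it (1 N at the free edge shut, 3 N pressed down). A level canister with its underside at z = 16 to 21 mm pushes it down to about 1.3 and slides over it; it springs up once the cap's end has passed x = 38 mm.
- stop: End stop of the bay: upright aluminium bracket 50 mm wide, 64 mm high. Origin: foot of the bracket's face at bay x = 240 mm, y = 0, z = 6 mm; axes as the bay's. A screw with a round black rubber pad (30 mm across, axis at z = 41 mm) sticks out of it towards the mouth; the plain end must bear on the pad. How far it sticks out, 16 to 46 mm, differs each time and is not measured: feel for it. Home takes about 8 N; 15 N is too much. The pad gives 1 mm per 5 N.
- bowl: Bystander: black mixing bowl, 130 mm across, 55 mm high, origin at the centre of its underside.
- spare: Bystander: another canister of the same kind standing upright, 150 mm high, origin at the centre of its underside.
- carton: Bystander: cardboard carton 160 x 45 x 35 mm lying flat, origin at the centre of its underside.
Things that resemble listed ones, but are neither listed nor needed, are in the scene too. Leave any green or red look-alike of the canister alone.

How it is judged:
By the outcome, as a careful person would: the job done as asked, in the order asked, and still so for the second after the job is handed in, with the robot touching nothing.
It also fails if it takes over 58 s, if anything falls off the work surface, if the arm or the gripper's body presses on something with over 40 N, if the wrist force passes 120 N, or if a joint passes its speed limit or range.

## Robot

A 6-joint arm with a two-finger parallel gripper is mounted at the origin on the work surface. World frame = base frame: x ahead of the robot, y to its left, z up, the work surface at z = 0. Lengths are in m, angles in rad, forces in N, time in s.
With the tool pointing down it reaches from about 0.35 to 0.775 m from the base axis. Payload 7.3 kg.
Tool frame: the origin (TCP) lies midway between the tips of the shut fingers; the grasp point (between the pads) lies 19 mm behind it (robot.grip_depth is the z of the grasp point in the tool frame, in m); z points along the fingers, y is the line along which they close (so a half turn about z gives the same grasp; the last joint's range is limited). The gripper opens to 92 mm and grips with 3 to 60 N. Pads are 19 mm wide; open, the fingers measure 130 mm over their backs; the gripper's body (75 mm by 190 mm) begins 47 mm behind the grasp point.
Start: joints at [-1.301, 0.342, 1.524, -0, 1.275, -0.146], TCP at [0.212, -0.48, 0.227] pointing down, gripper open.
Joint ranges: [-2.53, 2.53], [-0.77, 2.02], [0.04, 2.7], [-1, 4.14], [0.28, 2.66], [-3.11, 3.11]. Speed limits (rad/s): [2.57, 2.57, 3.14, 3.14, 3.14, 3.14].

## Interface

Orientations are given as [roll, pitch, yaw] about the fixed x, y, z axes, in that order (R = Rz(yaw) Ry(pitch) Rx(roll)).
In Python, from cell import robot, viewer gives the robot as it stands.
- The arm moves only by the tool step_arm, never from a script. Its argument "increments" is a list of rows, each an object with "delta_pos": the shift along the tool's x, y, z in cm, a list of three; "dr": the turn, a rotation vector about the tool's x, y, z in degrees, a list of three; "fingers": the closure, from -1 (fully open) to 1 (shut), so that 0 is half open. In form: [{"delta_pos": [tx, ty, tz], "dr": [wx, wy, wz], "fingers": fingers}, ...]. A call has exactly 5 rows; each row is the pose to reach, as a shift and turn from the pose commanded when the call began, along the tool's axes at that moment; what a row does not reach only later rows make up. A row lasts 1/8 s, in which the tool goes at most 62.5 mm and 10.7 degrees, less where a joint would pass 70% of its speed; a pose out of reach is approached as far as the arm can. A call with a gripper value outside its range is refused whole. The fingers move at their own pace and stop on an object; "newtons" is the grip in N (left out, the last holds). Time passes only in rows, so rows that repeat a pose let the fingers close, or fill a call up. It gives the time, the measured TCP pose, the force, the opening and the grip force at its end, in the units of the state.
- robot.observe(): the state, without advancing time (a new reading comes with each control period).
- viewer.read_camera(name): name is "side" or "top"; returns the picture (420x560x3 uint8, red, green, blue); there is no depth.
- viewer.camera_params(name): a dict with "K" (3x3 intrinsics, pixels), "T" (4x4, takes a point from camera to world coordinates). Camera axes: x right, y down, z forward; pixel columns grow to the right and rows downward; lengths in m; the calibration is good to about 2 mm. A picture is of the moment at which its call begins. camera_params takes no time and is no camera call.
- robot.hand_in(): hands the job in; it is judged then, once.
The state is a dict: "time": time; "qpos": joint angles; "qvel": joint speeds; "joint_efforts": joint torques, N m; "tool_pos": TCP position; "tool_rot": TCP orientation; "contact_force": force on the tool from outside, world axes, zero at the start; "torque": the same for the moment, N m; "opening": finger opening in m; "grip_force": force on a finger pad.
Only numpy, scipy, OpenCV 4.12 (cv2) and the standard library are available. Lean on these libraries where they do the work, as an engineer would, in place of code of your own. Each camera call takes 0.05 s, during which the arm holds its last target. There are 200 camera calls.

## Working session

There is one attempt and no reset: what is moved stays moved. The work goes in short steps, Python scripts to look and compute and a tool call to move; the robot and the scene stay as the last step left them, time stands still between calls to the robot, and variables do not carry over. Pictures are saved under pics/ and viewed, at most 10 in all, crops included, and the job is handed in when it is done.

Besides the shell and the picture viewer there is one more tool, called as name(argument=value, ...), one argument or row to a line, values as JSON. step_arm: Moves the arm, as the interface text tells. Its arguments: {"type":"object","properties":{"increments":{"type":"array"},"newtons":{"type":"number"}},"required":["increments"]}

```bash
mkdir -p pics; python3 - <<'E'
from cell import robot, viewer
import cv2,numpy as np
for n in ("side","top"):
    im=viewer.read_camera(n); cv2.imwrite(f"pics/{n}0.png",im[:,:,::-1])
    p=viewer.camera_params(n); print(n,np.round(p["K"],1).tolist(),np.round(p["T"],4).tolist())
s=robot.observe(); print(s, robot.grip_depth)
E
```

```text
side [[538.8, 0.0, 279.5], [0.0, 538.8, 213.4], [0.0, 0.0, 1.0]] [[0.9967, -0.0479, 0.0656, 0.5036], [-0.0809, -0.5104, 0.8561, -1.3084], [-0.0075, -0.8586, -0.5126, 0.8367], [0.0, 0.0, 0.0, 1.0]]
top [[382.5, 0.0, 284.3], [0.0, 382.5, 210.4], [0.0, 0.0, 1.0]] [[-0.022, -0.987, 0.1592, 0.4282], [-0.9988, 0.0286, 0.0393, -0.0176], [-0.0434, -0.1581, -0.9865, 1.0429], [0.0, 0.0, 0.0, 1.0]]
{'time': 0.1, 'qpos': array([-1.30100169e+00,  3.42653016e-01,  1.52488668e+00,  1.59499750e-05,
        1.27539128e+00, -1.45968230e-01]), 'qvel': array([-0.00108242, -0.00302001, -0.00132754, -0.0025805 , -0.00117346,
        0.00044803]), 'joint_efforts': array([ 2.19880807e-03, -4.32003415e+01, -2.44696140e+01,  7.19013694e-02,
        5.25698299e-02, -4.64783079e-05]), 'tool_pos': array([ 0.21198868, -0.47992192,  0.22612662]), 'tool_rot': array([-3.14027078e+00, -2.09750180e-04,  4.15758072e-01]), 'contact_force': array([-0.20947492, -0.00284996, -0.35276194]), 'torque': array([ 0.0107979 , -0.01257104, -0.03901975]), 'grip_force': 0.0, 'opening': 0.09176278327914784} -0.0188
```

View pics/top0.png

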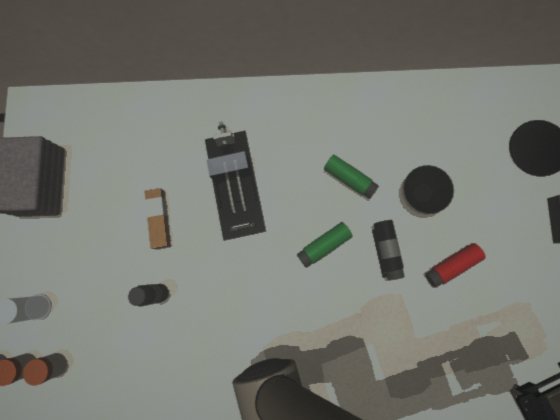

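View pics/side0.png

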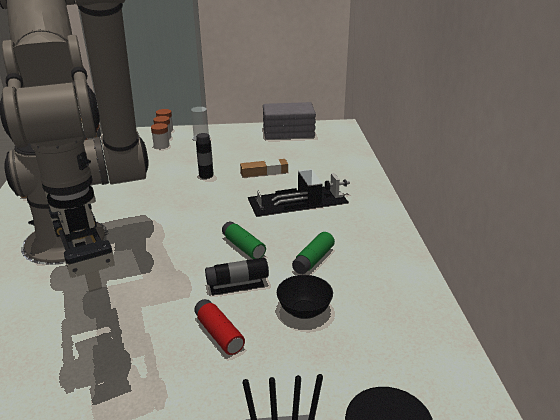

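Candidates: the black lying canister at top (388,250) / side (237,272), the spare standing at top (150,294), the green ones at top (351,176) and (325,245), and the red one at top (455,265). I choose the black one lying on the rest. Next is one close crop to check it and the bay.

```bash
python3 - <<'E'
import cv2,numpy as np
t=cv2.imread("pics/top0.png");s=cv2.imread("pics/side0.png")
def c(im,x0,y0,x1,y1,w,h): return cv2.convertScaleAbs(cv2.resize(im[y0:y1,x0:x1],(w,h),interpolation=cv2.INTER_CUBIC),alpha=1.8,beta=15)
a=np.hstack([c(t,355,205,425,295,280,360),c(s,195,245,285,301,504,314) if 0 else cv2.copyMakeBorder(c(s,195,245,285,301,504,314),0,46,0,0,cv2.BORDER_CONSTANT)])
cv2.imwrite("pics/crop1.png",a)
b=np.hstack([c(t,195,110,280,245,370,588),c(s,240,160,360,220,420,210) if 0 else cv2.copyMakeBorder(c(s,240,160,360,220,420,210),0,378,0,0,cv2.BORDER_CONSTANT)])
cv2.imwrite("pics/crop2.png",b)
E
```

```text
(no output)
```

View pics/crop1.png

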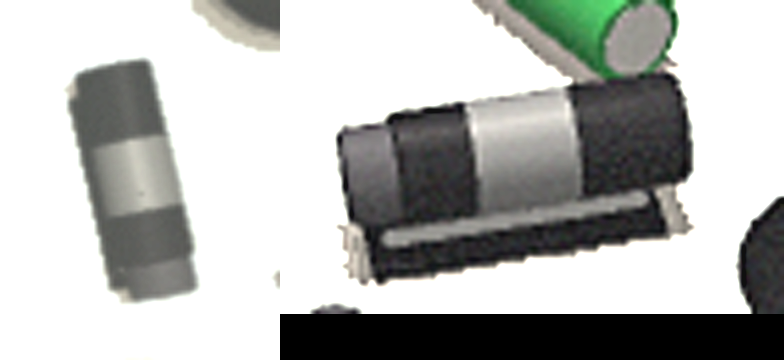

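View pics/crop2.png

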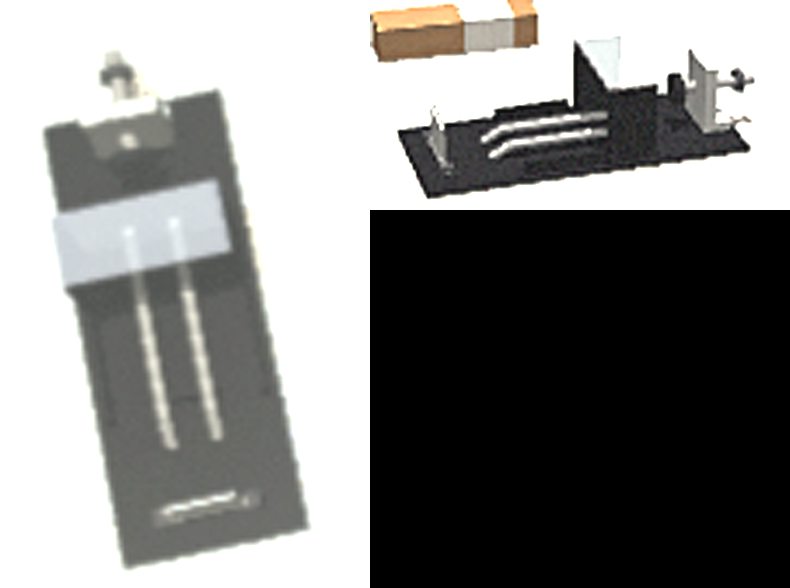

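The crops show the black canister with its cap at the lower end in the top view (393,275) and the left end in the side view (210,275), so the plain end points away from the robot. The bay mouth with its flap is at top (239,227), facing the robot. The stop is at (222,137).

```bash
cat > h.py <<'E'
import numpy as np,cv2
from cell import robot,viewer
def cast(n,uv,z):
    p=viewer.camera_params(n);K=p["K"];T=p["T"];uv=np.atleast_2d(uv).astype(float)
    d=(np.linalg.inv(K)@np.c_[uv,np.ones(len(uv))].T).T@T[:3,:3].T
    return T[:3,3]+d*((z-T[2,3])/d[:,2])[:,None]
def proj(n,P):
    p=viewer.camera_params(n);Q=np.linalg.inv(p["T"])@np.r_[P,1];q=p["K"]@Q[:3];return q[:2]/q[2]
E
python3 - <<'E'
from h import *
t=cv2.imread("pics/top0.png");g=cv2.cvtColor(t,cv2.COLOR_BGR2GRAY)
def comp(seed,th,box):
    m=np.zeros_like(g);x0,y0,x1,y1=box;m[y0:y1,x0:x1]=(g[y0:y1,x0:x1]<th)*255
    m=cv2.morphologyEx(m,cv2.MORPH_CLOSE,np.ones((3,3)))
    n,l=cv2.connectedComponents(m);m=(l==l[seed[1],seed[0]]).astype(np.uint8)
    return max(cv2.findContours(m,0,cv2.CHAIN_APPROX_NONE)[0],key=cv2.contourArea)[:,0]
for th in (90,110,130):
  for nm,sd,box,z in (("can",(384,232),(365,212,410,285),.041),("bay",(253,225),(200,120,275,245),.006),("spare",(138,294),(120,275,172,310),0.15)):
    w=cast("top",comp(sd,th,box),z)[:,:2]
    c,s,a=cv2.minAreaRect((w*1000).astype(np.float32));print(th,nm,np.round(c,1),np.round(s,1),round(a,2))
f=lambda a:np.array(a)/4.353+[195,110]
cr=cast("top",f([[125,568],[308,527],[218,92],[45,128]]),.006)[:,:2]*1000
print("plate",np.round(cr,1).tolist())
r=cast("top",f([[128,232],[174,220]]),.02)[:,:2]*1000;r2=cast("top",f([[170,447],[217,437]]),.010)[:,:2]*1000
print("rails far",r.round(1).tolist(),"near",r2.round(1).tolist())
print("flap top",cast("top",f([[163,515],[250,495]]),.046).round(4).tolist())
M=np.array([[-25,60],[-25,-60],[272,-60],[272,60]],float)
A,B=M-M.mean(0),cr-cr.mean(0);H=A.T@B;an=np.arctan2(H[0,1]-H[1,0],H[0,0]+H[1,1])
R=np.array([[np.cos(an),-np.sin(an)],[np.sin(an),np.cos(an)]]);o=cr.mean(0)-R@M.mean(0)
print("bay",o,np.degrees(an)); print("res",((M@R.T+o)-cr).round(1).tolist())
for w in (r,r2): print("rails in bay",((w-o)@R).round(1).tolist())
print("rail dir deg",np.degrees(np.arctan2(*(r.mean(0)-r2.mean(0))[::-1])))
E
```

```text
90 can [ 479.6 -241.9] [151.8  57.7] 9.3
90 bay [674.1 163.9] [297.3 122. ] 10.46
90 spare [384.  337.8] [46.5 96.5] 3.86
110 can [ 479.7 -242.5] [153.7  59.9] 9.28
110 bay [674.3 163.1] [298.3 124.2] 10.81
110 spare [383.8 336.7] [48.7 99. ] 4.98
130 can [ 479.8 -242.5] [154.6  61.4] 9.14
130 bay [675.3 164.2] [301.7 127. ] 10.76
130 spare [383.8 336.8] [49.3 99.1] 4.74
plate [[517.1, 191.1], [539.8, 75.6], [827.9, 130.7], [807.5, 245.0]]
rails far [[730.9, 187.1], [737.8, 157.4]] near [[592.5, 161.9], [598.0, 132.0]]
flap top [[0.5452, 0.16, 0.046], [0.5559, 0.1069, 0.046]]
bay [551.71347004 137.74307717] 10.661592771518755
res [[-1.0, 1.0], [-1.6, -1.4], [2.2, -1.6], [0.4, 2.0]]
rails in bay [[185.2, 15.3], [186.5, -15.1]]
rails in bay [[44.5, 16.2], [44.4, -14.2]]
rail dir deg 10.301091463306845
```

```bash
cat >> h.py <<'E'
from scipy.spatial.transform import Rotation as Ro
BO=np.array([.5517,.1379]);BY=np.radians(10.6)
def bay(x,y=0): return BO+Ro.from_euler('z',BY).as_matrix()[:2,:2]@[x,y]
def delta(xyz,yaw):
    s=robot.observe();R=Ro.from_euler('xyz',s["tool_rot"]);G=Ro.from_euler('xyz',[np.pi,0,yaw])
    print("d cm",np.round(R.inv().apply(np.array(xyz)-s["tool_pos"])*100,2),"dr",np.round((R.inv()*G).as_rotvec(degrees=True),2))
E
python3 -c "
from h import *
delta([.442,-.248,.14],np.radians(9.3))"
```

```text
d cm [ 30.41 -11.92   8.63] dr [-0.08 -0.   14.52]
```

step_arm(
  increments=[
    {"delta_pos": [5,-2,1],"dr": [0,0,5],"fingers": -1},
    {"delta_pos": [10,-4,2.5],"dr": [0,0,10],"fingers": -1},
    {"delta_pos": [15,-6,4],"dr": [0,0,14.5],"fingers": -1},
    {"delta_pos": [20,-8,5.5],"dr": [0,0,14.5],"fingers": -1},
    {"delta_pos": [25,-10,7],"dr": [0,0,14.5],"fingers": -1},
  ],
)

```text
time: 0.72
tool_pos: [0.4013, -0.2864, 0.1561]
tool_rot: [-3.141, 0.0, 0.163]
contact_force: [0.5, 0.0, 0.1]
opening: 0.0919
grip_force: 0.0
```

```bash
python3 -c "
from h import *
delta([.442,-.248,.10],np.radians(9.3))"
```

```text
d cm [ 4.64 -3.13  5.61] dr [-0.01  0.01  0.01]
```

step_arm(
  increments=[
    {"delta_pos": [2,-1.5,2],"dr": [0,0,0],"fingers": -1},
    {"delta_pos": [4.6,-3.1,4],"dr": [0,0,0],"fingers": -1},
    {"delta_pos": [4.6,-3.1,5.6],"dr": [0,0,0],"fingers": -1},
    {"delta_pos": [4.6,-3.1,5.6],"dr": [0,0,0],"fingers": -1},
    {"delta_pos": [4.6,-3.1,5.6],"dr": [0,0,0],"fingers": -1},
  ],
)

```text
time: 1.35
tool_pos: [0.4408, -0.2501, 0.1011]
tool_rot: [3.141, -0.0, 0.162]
contact_force: [0.3, 0.8, 0.4]
opening: 0.0915
grip_force: 0.0
```

```bash
python3 - <<'E'
from h import *
t=viewer.read_camera("top")[:,:,::-1];s=viewer.read_camera("side")[:,:,::-1]
a=np.hstack([cv2.resize(t[195:315,330:440],(366,400)),cv2.resize(s[200:320,170:290],(400,400))])
cv2.imwrite("pics/c3.png",cv2.convertScaleAbs(a,alpha=1.8,beta=15))
delta([.442,-.248,.022],np.radians(9.3))
E
```

```text
d cm [ 0.14 -0.22  7.95] dr [ 0.06 -0.05 -0.02]
```

View pics/c3.png

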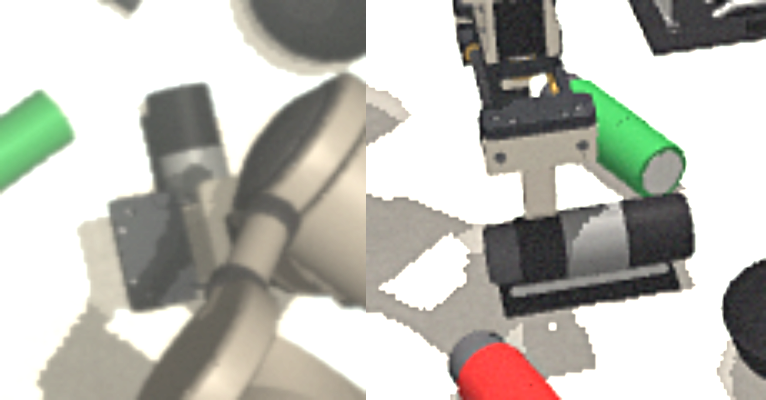

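The gripper sits over the rear half of the canister, with a finger on either side (gripper at crop (160,250), canister dark end at (180,120)). I'm going down.

step_arm(
  increments=[
    {"delta_pos": [0.1,0,2],"dr": [0,0,0],"fingers": -1},
    {"delta_pos": [0.1,0,4],"dr": [0,0,0],"fingers": -1},
    {"delta_pos": [0.1,0,6],"dr": [0,0,0],"fingers": -1},
    {"delta_pos": [0.1,0,7.5],"dr": [0,0,0],"fingers": -1},
    {"delta_pos": [0.1,0,7.9],"dr": [0,0,0],"fingers": -1},
  ],
)

```text
time: 2.08
tool_pos: [0.4415, -0.2497, 0.0213]
tool_rot: [-3.141, 0.001, 0.162]
contact_force: [0.4, 0.1, -0.4]
opening: 0.0917
grip_force: 0.0
```

step_arm(
  increments=[
    {"delta_pos": [0,0,0],"dr": [0,0,0],"fingers": -0.6},
    {"delta_pos": [0,0,0],"dr": [0,0,0],"fingers": -0.3},
    {"delta_pos": [0,0,0],"dr": [0,0,0],"fingers": 0},
    {"delta_pos": [0,0,0],"dr": [0,0,0],"fingers": 0.3},
    {"delta_pos": [0,0,0],"dr": [0,0,0],"fingers": 1},
  ],
  newtons=20,
)

```text
time: 2.7
tool_pos: [0.4427, -0.2518, 0.0228]
tool_rot: [3.137, -0.002, 0.163]
contact_force: [-0.6, -6.0, 3.9]
opening: 0.0496
grip_force: 20.0
```

step_arm(
  increments=[
    {"delta_pos": [0,0,0],"dr": [0,0,0],"fingers": 1},
    {"delta_pos": [0,0,0],"dr": [0,0,0],"fingers": 1},
    {"delta_pos": [0,0,0],"dr": [0,0,0],"fingers": 1},
    {"delta_pos": [0,0,0],"dr": [0,0,0],"fingers": 1},
    {"delta_pos": [0,0,0],"dr": [0,0,0],"fingers": 1},
  ],
)

```text
time: 3.32
tool_pos: [0.4428, -0.2518, 0.0228]
tool_rot: [3.137, -0.002, 0.163]
contact_force: [-1.1, -7.0, 3.3]
opening: 0.0496
grip_force: 20.0
```

step_arm(
  increments=[
    {"delta_pos": [0,0,-1],"dr": [0,0,0],"fingers": 1},
    {"delta_pos": [0,0,-3.5],"dr": [0,0,0],"fingers": 1},
    {"delta_pos": [0,0,-6.5],"dr": [0,0,0],"fingers": 1},
    {"delta_pos": [0,0,-9.5],"dr": [0,0,0],"fingers": 1},
    {"delta_pos": [0,0,-10],"dr": [0,0,0],"fingers": 1},
  ],
  newtons=35,
)

```text
time: 3.95
tool_pos: [0.4425, -0.25, 0.1236]
tool_rot: [3.139, -0.003, 0.163]
contact_force: [0.5, -0.6, -1.7]
opening: 0.0491
grip_force: 35.0
```

```bash
python3 - <<'E'
from h import *
p=bay(-.14);print(p);delta([p[0],p[1],.12],BY)
E
```

```text
[0.41408905 0.11214681]
d cm [  3.07 -36.19   0.27] dr [ 0.15 -0.14 -1.26]
```

step_arm(
  increments=[
    {"delta_pos": [0,-3,0],"dr": [0.1,-0.1,-1.2],"fingers": 1},
    {"delta_pos": [1,-7.5,0],"dr": [0.1,-0.1,-1.2],"fingers": 1},
    {"delta_pos": [2,-12,0],"dr": [0.1,-0.1,-1.2],"fingers": 1},
    {"delta_pos": [3,-16.5,0],"dr": [0.1,-0.1,-1.2],"fingers": 1},
    {"delta_pos": [3,-20,0],"dr": [0.1,-0.1,-1.2],"fingers": 1},
  ],
)

```text
time: 4.58
tool_pos: [0.4381, -0.0453, 0.1207]
tool_rot: [-3.139, 0.003, 0.185]
contact_force: [0.5, -0.4, -1.3]
opening: 0.049
grip_force: 35.0
```

```bash
python3 - <<'E'
from h import *
p=bay(-.14);delta([p[0],p[1],.12],BY)
E
```

```text
d cm [  0.53 -15.92   0.11] dr [-0.17  0.2  -0.02]
```

step_arm(
  increments=[
    {"delta_pos": [0.2,-4,0],"dr": [0,0,0],"fingers": 1},
    {"delta_pos": [0.4,-8,0],"dr": [0,0,0],"fingers": 1},
    {"delta_pos": [0.5,-12,0],"dr": [0,0,0],"fingers": 1},
    {"delta_pos": [0.5,-15,0],"dr": [0,0,0],"fingers": 1},
    {"delta_pos": [0.5,-15.9,0],"dr": [0,0,0],"fingers": 1},
  ],
)

```text
time: 5.2
tool_pos: [0.4135, 0.1111, 0.1211]
tool_rot: [-3.14, 0.004, 0.186]
contact_force: [0.1, -0.6, -2.4]
opening: 0.0492
grip_force: 35.0
```

step_arm(
  increments=[
    {"delta_pos": [0,0,1],"dr": [0,0,0],"fingers": 1},
    {"delta_pos": [0,0,2.5],"dr": [0,0,0],"fingers": 1},
    {"delta_pos": [0,0,4],"dr": [0,0,0],"fingers": 1},
    {"delta_pos": [0,0,4],"dr": [0,0,0],"fingers": 1},
    {"delta_pos": [0,0,4],"dr": [0,0,0],"fingers": 1},
  ],
)

```text
time: 5.82
tool_pos: [0.415, 0.1093, 0.0819]
tool_rot: [-3.14, 0.002, 0.183]
contact_force: [-0.0, -0.4, -2.0]
opening: 0.0489
grip_force: 35.0
```

```bash
python3 - <<'E'
from h import *
t=viewer.read_camera("top")[:,:,::-1].copy();s=viewer.read_camera("side")[:,:,::-1].copy()
cv2.imwrite("pics/t4.png",t);cv2.imwrite("pics/s4.png",s)
a=np.hstack([cv2.resize(t[110:290,180:310],(390,540)),cv2.resize(s[130:230,190:350],(400,250))[:,:] if 0 else cv2.copyMakeBorder(cv2.resize(s[130:230,200:350],(405,270),interpolation=cv2.INTER_CUBIC),0,270,0,0,cv2.BORDER_CONSTANT)])
cv2.imwrite("pics/c4.png",cv2.convertScaleAbs(a,alpha=1.8,beta=15))
p=bay(-.14);delta([p[0],p[1],.024],BY);print(robot.observe()["tool_rot"])
E
```

```text
d cm [-0.06 -0.27  5.83] dr [-0.09  0.05 -0.11]
[-3.14007961e+00  8.24873458e-04  1.83133933e-01]
```

View pics/c4.png

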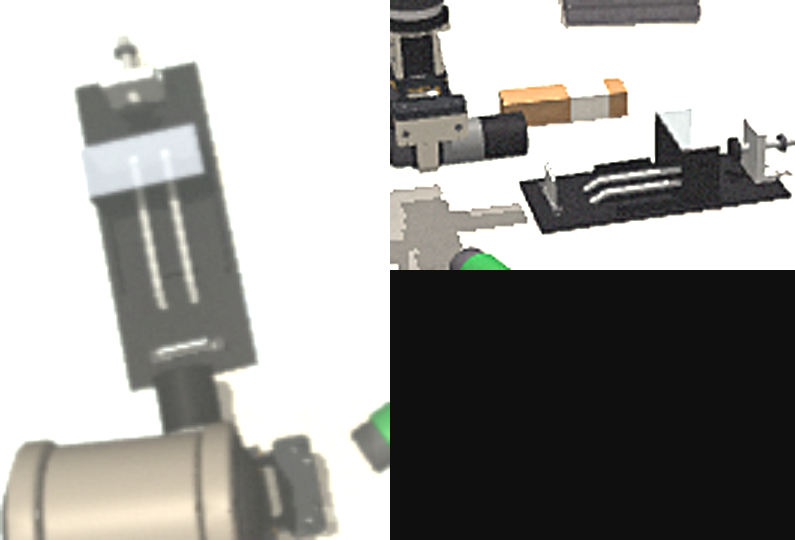

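```bash
python3 - <<'E'
from h import *
g=cv2.cvtColor(cv2.imread("pics/t4.png"),cv2.COLOR_BGR2GRAY)
z=robot.observe()["tool_pos"][2]+.0182
Ri=Ro.from_euler('z',BY).as_matrix()[:2,:2]
def edges(v,th=70):
    c=[i for i in range(225,262)]
    a=[x for x in c if g[v,x]<th]; return a[0]-.5,a[-1]+.5
for v in range(240,253,2):
    l,r=edges(v); m=cast("top",[[l,v],[r,v]],z)[:,:2]
    print(v,l,r,((m-BO)@Ri*1000).round(1).tolist(), (((m.mean(0))-BO)@Ri*1000).round(1))
s=robot.observe();print("tcp in bay",((s["tool_pos"][:2]-BO)@Ri*1000).round(1))
gs=cv2.cvtColor(cv2.imread("pics/s4.png"),cv2.COLOR_BGR2GRAY)
# side: dark end top/bottom edges vs expected projection
for u in range(226,252,3):
    col=gs[165:198,u]; d=np.where(col<60)[0]; print(u,d[0]+165 if len(d) else None,d[-1]+165 if len(d) else None,end=' | ')
ax=np.array([np.cos(BY),np.sin(BY)])
c=s["tool_pos"][:2]+.038*ax
n=np.array([0.,.8586,.5126]) # rough
for k in (0.03,.075):
    q=c+k*ax
    print("\npred axis px side",k,proj("side",np.r_[q,z]).round(1),"top line",proj("side",np.r_[q[0],q[1],z+.025]).round(1),"bot",proj("side",np.r_[q[0],q[1],z-.025]).round(1))
E
```

```text
240 231.5 252.5 [[-38.6, 22.2], [-49.6, -29.0]] [-44.1  -3.4]
242 232.5 252.5 [[-44.0, 20.7], [-54.4, -28.0]] [-49.2  -3.7]
244 232.5 253.5 [[-48.9, 21.6], [-59.8, -29.5]] [-54.3  -3.9]
246 232.5 253.5 [[-53.7, 22.5], [-64.6, -28.5]] [-59.2  -3. ]
248 233.5 253.5 [[-59.1, 21.0], [-69.5, -27.6]] [-64.3  -3.3]
250 233.5 255.5 [[-64.0, 21.9], [-75.3, -31.5]] [-69.6  -4.8]
252 233.5 257.5 [[-68.8, 22.8], [-81.1, -35.4]] [-75.   -6.3]
tcp in bay [-139.4   -2.8]
226 165 189 | 229 184 189 | 232 173 189 | 235 173 188 | 238 173 188 | 241 167 188 | 244 169 187 | 247 168 187 | 250 168 197 | 
pred axis px side 0.03 [235.1 180.8] top line [234.7 173.2] bot [235.6 188.2]

pred axis px side 0.075 [249.9 178.8] top line [249.6 171.3] bot [250.2 186.2]
```

step_arm(
  increments=[
    {"delta_pos": [0,-0.3,1.5],"dr": [0,0,-0.1],"fingers": 1},
    {"delta_pos": [0,-0.3,3],"dr": [0,0,-0.1],"fingers": 1},
    {"delta_pos": [0,-0.3,4.5],"dr": [0,0,-0.1],"fingers": 1},
    {"delta_pos": [0,-0.3,5.5],"dr": [0,0,-0.1],"fingers": 1},
    {"delta_pos": [0,-0.3,5.5],"dr": [0,0,-0.1],"fingers": 1},
  ],
)

```text
time: 6.55
tool_pos: [0.4139, 0.1128, 0.0268]
tool_rot: [-3.14, 0.002, 0.185]
contact_force: [0.0, -0.2, -1.9]
opening: 0.0495
grip_force: 35.0
```

```bash
cat >> h.py <<'E'
def st():
    s=robot.observe();Ri=Ro.from_euler('z',BY).as_matrix()[:2,:2]
    print("bay",((s["tool_pos"][:2]-BO)@Ri*1000).round(1),"z",s["tool_pos"][2].round(4),"Fbay",(s["contact_force"][:2]@Ri).round(2),s["contact_force"][2].round(2),"rot",s["tool_rot"].round(4),"grip",s["grip_force"])
E
python3 -c "
from h import *
st();p=bay(-.1);delta([*p,.0265],BY)"
```

```text
bay [-140.     0.7] z 0.0268 Fbay [-0.   -0.23] -1.95 rot [-3.1399e+00  2.5000e-03  1.8540e-01] grip 34.99508321285248
d cm [4.   0.07 0.02] dr [-0.1   0.14  0.02]
```

step_arm(
  increments=[
    {"delta_pos": [0.8,0,0],"dr": [0,0.1,0],"fingers": 1},
    {"delta_pos": [1.6,0,0],"dr": [0,0.1,0],"fingers": 1},
    {"delta_pos": [2.4,0.05,0],"dr": [0,0.1,0],"fingers": 1},
    {"delta_pos": [3.2,0.05,0],"dr": [0,0.1,0],"fingers": 1},
    {"delta_pos": [4,0.05,0],"dr": [0,0.1,0],"fingers": 1},
  ],
)

```text
time: 7.18
tool_pos: [0.4518, 0.1196, 0.0264]
tool_rot: [-3.14, 0.005, 0.185]
contact_force: [-8.2, -1.5, -2.0]
opening: 0.0493
grip_force: 35.0
```

```bash
python3 -c "
from h import *
st();p=bay(-.06);delta([*p,.0265],BY)"
```

```text
bay [-101.5    0.4] z 0.0264 Fbay [-8.31  0.03] -1.98 rot [-3.1396  0.0049  0.1855] grip 34.99893307685852
d cm [ 4.15  0.04 -0.03] dr [-0.11  0.28  0.03]
```

step_arm(
  increments=[
    {"delta_pos": [0,0,0],"dr": [0,0,0],"fingers": 1},
    {"delta_pos": [0,0,0],"dr": [0,0,0],"fingers": 1},
    {"delta_pos": [0,0,0],"dr": [0,0,0],"fingers": 1},
    {"delta_pos": [0,0,0],"dr": [0,0,0],"fingers": 1},
    {"delta_pos": [0,0,0],"dr": [0,0,0],"fingers": 1},
  ],
)

```text
time: 7.8
tool_pos: [0.4533, 0.1198, 0.0269]
tool_rot: [-3.14, 0.0, 0.185]
contact_force: [-5.1, -0.4, -0.7]
opening: 0.0494
grip_force: 35.0
```

```bash
python3 - <<'E'
from h import *
st()
t=viewer.read_camera("top")[:,:,::-1].copy();s=viewer.read_camera("side")[:,:,::-1].copy()
cv2.imwrite("pics/t5.png",t);cv2.imwrite("pics/s5.png",s)
a=np.hstack([cv2.resize(t[160:250,195:285],(360,360),interpolation=cv2.INTER_CUBIC),cv2.resize(s[160:220,230:305],(440,360),interpolation=cv2.INTER_CUBIC)])
cv2.imwrite("pics/c5.png",cv2.convertScaleAbs(a,alpha=2.2,beta=25))
E
```

```text
bay [-100.1    0.3] z 0.0269 Fbay [-5.08  0.51] -0.73 rot [-3.1399e+00  3.0000e-04  1.8550e-01] grip 34.99141216278076
```

View pics/c5.png

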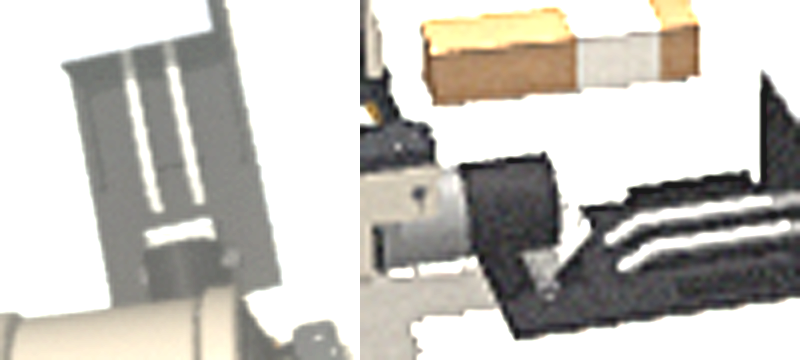

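The flap is tilting inwards evenly under the canister's lower edge (side crop (565,250)). The 5 N is lever action near the hinge, so I'm continuing.

step_arm(
  increments=[
    {"delta_pos": [0.8,0,0],"dr": [0,0,0],"fingers": 1},
    {"delta_pos": [1.6,0,0],"dr": [0,0,0],"fingers": 1},
    {"delta_pos": [2.4,0,0],"dr": [0,0,0],"fingers": 1},
    {"delta_pos": [3.2,0,0],"dr": [0,0,0],"fingers": 1},
    {"delta_pos": [4,0,0],"dr": [0,0,0],"fingers": 1},
  ],
)

```text
time: 8.52
tool_pos: [0.4948, 0.1274, 0.0274]
tool_rot: [-3.14, -0.003, 0.185]
contact_force: [-1.4, -0.2, 0.2]
opening: 0.0488
grip_force: 35.0
```

```bash
python3 -c "
from h import *
st();p=bay(.0);delta([*p,.0265],BY)"
```

```text
bay [-57.8   0.1] z 0.0274 Fbay [-1.39  0.1 ] 0.16 rot [-3.1402 -0.0034  0.1853] grip 34.99720752239227
d cm [5.78 0.01 0.11] dr [-0.08 -0.2   0.02]
```

step_arm(
  increments=[
    {"delta_pos": [1.2,0,0],"dr": [0,-0.1,0],"fingers": 1},
    {"delta_pos": [2.4,0,0],"dr": [0,-0.1,0],"fingers": 1},
    {"delta_pos": [3.6,0,0],"dr": [0,-0.1,0],"fingers": 1},
    {"delta_pos": [4.8,0,0],"dr": [0,-0.1,0],"fingers": 1},
    {"delta_pos": [6,0,0],"dr": [0,-0.1,0],"fingers": 1},
  ],
)

```text
time: 9.15
tool_pos: [0.5525, 0.1384, 0.0268]
tool_rot: [-3.14, 0.002, 0.185]
contact_force: [-2.0, 0.0, 1.4]
opening: 0.0493
grip_force: 35.0
```

step_arm(
  increments=[
    {"delta_pos": [1,0,0],"dr": [0,0,0],"fingers": 1},
    {"delta_pos": [2,0,0],"dr": [0,0,0],"fingers": 1},
    {"delta_pos": [3,0,0],"dr": [0,0,0],"fingers": 1},
    {"delta_pos": [4,0,0],"dr": [0,0,0],"fingers": 1},
    {"delta_pos": [4,0,0],"dr": [0,0,0],"fingers": 1},
  ],
)

```text
time: 9.78
tool_pos: [0.5934, 0.1459, 0.0275]
tool_rot: [-3.14, -0.003, 0.185]
contact_force: [2.5, 0.7, 2.8]
opening: 0.0494
grip_force: 35.0
```

```bash
python3 -c "
from h import *
st();p=bay(.06);delta([*p,.0265],BY)"
```

```text
bay [42.4  0.2] z 0.0275 Fbay [2.53 0.2 ] 2.77 rot [-3.1401e+00 -2.6000e-03  1.8530e-01] grip 34.998289346694946
d cm [1.76 0.02 0.1 ] dr [-0.09 -0.15  0.02]
```

```bash
python3 - <<'E'
from h import *
for x in (.194,.204,.214,.224,.24):
    print(x,[proj("side",np.r_[bay(x,y),z]).round(1).tolist() for y,z in((0,.041),(-.015,.041),(0,.056))])
s=cv2.cvtColor(cv2.imread("pics/side0.png"),cv2.COLOR_BGR2GRAY);print(s[178:196:2,318:345])
E
```

```text
0.194 [[319.0, 186.5], [320.5, 188.6], [319.1, 182.2]]
0.204 [[322.0, 186.1], [323.6, 188.2], [322.2, 181.8]]
0.214 [[325.0, 185.6], [326.6, 187.8], [325.2, 181.4]]
0.224 [[328.0, 185.2], [329.6, 187.4], [328.2, 181.0]]
0.24 [[332.8, 184.6], [334.4, 186.7], [333.0, 180.3]]
[[183 178 178 179 179 179 178 178 181 181 182 185 157  51  60  60  51 156
  170 163 173 178 177 178 178 185 183]
 [181 181 181 183 182 182 188 189 142 144 142 198 161  54  61  66  64  59
   71  64  62  89 189 186 189  32  20]
 [189 185 186 188 186 191 145   0   2  26  26 113 136  58  68  64  64  61
   83  79  75 115 146 140 140 148  68]
 [ 89  74  54  17 108 205 158   0   6  26  24  22 110 130 116  67  63  58
   82  79  75  62  59  64  67  44  25]
 [ 20  17  12  11 116 107 115   7  22  14  16  18  39  60  55  65  66  63
   82  79  71 165 193 183 184 193 151]
 [ 17  14  11  14  23  25  27  15  12  10  16  10  58  68  67  63  66  61
   82  76  73 157 187 179 179 181 183]
 [ 17  15  19  12  30  24  25  21  24  20  29  25  74  72  64  64  65  66
   81  76  77 183 186 183 181 179 178]
 [ 13  22  16   8  23  23  23  24  27  29  23  27   6  57  68  68  65  67
   82  77  72 155 142 164 186 182 187]
 [ 17  14  16  17  30  28  12  13  15   9  12  14  15  17  38  72  69  71
   84  77  93 178 173 176 149 100  62]]
```

step_arm(
  increments=[
    {"delta_pos": [0.7,0,0],"dr": [0,-0.1,0],"fingers": 1},
    {"delta_pos": [1.4,0,0],"dr": [0,-0.1,0],"fingers": 1},
    {"delta_pos": [2,0,0],"dr": [0,-0.1,0],"fingers": 1},
    {"delta_pos": [2.4,0,0],"dr": [0,-0.1,0],"fingers": 1},
    {"delta_pos": [2.4,0,0],"dr": [0,-0.1,0],"fingers": 1},
  ],
)

```text
time: 10.4
tool_pos: [0.6155, 0.1502, 0.027]
tool_rot: [-3.14, 0.002, 0.185]
contact_force: [1.0, -0.1, 1.6]
opening: 0.0491
grip_force: 35.0
```

step_arm(
  increments=[
    {"delta_pos": [0.4,0,0],"dr": [0,0,0],"fingers": 1},
    {"delta_pos": [0.8,0,0],"dr": [0,0,0],"fingers": 1},
    {"delta_pos": [1.2,0,0],"dr": [0,0,0],"fingers": 1},
    {"delta_pos": [1.6,0,0],"dr": [0,0,0],"fingers": 1},
    {"delta_pos": [1.8,0,0],"dr": [0,0,0],"fingers": 1},
  ],
)

```text
time: 11.02
tool_pos: [0.6327, 0.1534, 0.0265]
tool_rot: [-3.14, 0.003, 0.185]
contact_force: [-0.8, -0.0, -1.7]
opening: 0.0491
grip_force: 35.0
```

step_arm(
  increments=[
    {"delta_pos": [0.1,0,0],"dr": [0,0,0],"fingers": 1},
    {"delta_pos": [0.2,0,0],"dr": [0,0,0],"fingers": 1},
    {"delta_pos": [0.3,0,0],"dr": [0,0,0],"fingers": 1},
    {"delta_pos": [0.4,0,0],"dr": [0,0,0],"fingers": 1},
    {"delta_pos": [0.4,0,0],"dr": [0,0,0],"fingers": 1},
  ],
)

```text
time: 11.65
tool_pos: [0.6364, 0.1541, 0.0267]
tool_rot: [-3.14, 0.003, 0.185]
contact_force: [0.1, 0.5, -1.4]
opening: 0.0492
grip_force: 35.0
```

```bash
python3 -c "
from h import *
st();p=bay(.09);delta([*p,.0265],BY)"
```

```text
bay [86.2  0.3] z 0.0267 Fbay [0.18 0.47] -1.41 rot [-3.1399  0.0034  0.1854] grip 34.997647404670715
d cm [0.38 0.03 0.02] dr [-0.1   0.19  0.02]
```

The flap's lift force is gone, so the cap has already passed it. Now feeling for the pad in small steps.

step_arm(
  increments=[
    {"delta_pos": [0.1,0,0],"dr": [0,0,0],"fingers": 1},
    {"delta_pos": [0.2,0,0],"dr": [0,0,0],"fingers": 1},
    {"delta_pos": [0.3,0,0],"dr": [0,0,0],"fingers": 1},
    {"delta_pos": [0.4,0,0],"dr": [0,0,0],"fingers": 1},
    {"delta_pos": [0.4,0,0],"dr": [0,0,0],"fingers": 1},
  ],
)

```text
time: 12.28
tool_pos: [0.6403, 0.1548, 0.0267]
tool_rot: [-3.14, 0.003, 0.185]
contact_force: [0.0, -0.6, -1.8]
opening: 0.0495
grip_force: 35.0
```

step_arm(
  increments=[
    {"delta_pos": [0.1,0,0],"dr": [0,0,0],"fingers": 1},
    {"delta_pos": [0.15,0,0],"dr": [0,0,0],"fingers": 1},
    {"delta_pos": [0.2,0,0],"dr": [0,0,0],"fingers": 1},
    {"delta_pos": [0.25,0,0],"dr": [0,0,0],"fingers": 1},
    {"delta_pos": [0.3,0,0],"dr": [0,0,0],"fingers": 1},
  ],
)

```text
time: 12.9
tool_pos: [0.6432, 0.1554, 0.0267]
tool_rot: [-3.14, 0.003, 0.185]
contact_force: [-0.8, -0.1, -2.0]
opening: 0.0492
grip_force: 35.0
```

step_arm(
  increments=[
    {"delta_pos": [0.1,0,0],"dr": [0,0,0],"fingers": 1},
    {"delta_pos": [0.15,0,0],"dr": [0,0,0],"fingers": 1},
    {"delta_pos": [0.2,0,0],"dr": [0,0,0],"fingers": 1},
    {"delta_pos": [0.25,0,0],"dr": [0,0,0],"fingers": 1},
    {"delta_pos": [0.25,0,0],"dr": [0,0,0],"fingers": 1},
  ],
)

```text
time: 13.52
tool_pos: [0.6457, 0.1559, 0.0267]
tool_rot: [-3.14, 0.003, 0.185]
contact_force: [0.0, -0.8, -1.0]
opening: 0.0491
grip_force: 35.0
```

step_arm(
  increments=[
    {"delta_pos": [0.1,0,0],"dr": [0,0,0],"fingers": 1},
    {"delta_pos": [0.15,0,0],"dr": [0,0,0],"fingers": 1},
    {"delta_pos": [0.2,0,0],"dr": [0,0,0],"fingers": 1},
    {"delta_pos": [0.2,0,0],"dr": [0,0,0],"fingers": 1},
    {"delta_pos": [0.2,0,0],"dr": [0,0,0],"fingers": 1},
  ],
)

```text
time: 14.15
tool_pos: [0.6476, 0.1562, 0.0267]
tool_rot: [-3.14, 0.003, 0.185]
contact_force: [-0.7, 0.4, -1.0]
opening: 0.0494
grip_force: 35.0
```

step_arm(
  increments=[
    {"delta_pos": [0.1,0,0],"dr": [0,0,0],"fingers": 1},
    {"delta_pos": [0.15,0,0],"dr": [0,0,0],"fingers": 1},
    {"delta_pos": [0.2,0,0],"dr": [0,0,0],"fingers": 1},
    {"delta_pos": [0.2,0,0],"dr": [0,0,0],"fingers": 1},
    {"delta_pos": [0.2,0,0],"dr": [0,0,0],"fingers": 1},
  ],
)

```text
time: 14.78
tool_pos: [0.6495, 0.1566, 0.0267]
tool_rot: [-3.14, 0.004, 0.185]
contact_force: [0.3, -0.3, -1.6]
opening: 0.0491
grip_force: 35.0
```

step_arm(
  increments=[
    {"delta_pos": [0.1,0,0],"dr": [0,0,0],"fingers": 1},
    {"delta_pos": [0.15,0,0],"dr": [0,0,0],"fingers": 1},
    {"delta_pos": [0.2,0,0],"dr": [0,0,0],"fingers": 1},
    {"delta_pos": [0.2,0,0],"dr": [0,0,0],"fingers": 1},
    {"delta_pos": [0.2,0,0],"dr": [0,0,0],"fingers": 1},
  ],
)

```text
time: 15.4
tool_pos: [0.6515, 0.1569, 0.0266]
tool_rot: [-3.14, 0.004, 0.185]
contact_force: [0.9, 0.4, -2.0]
opening: 0.0491
grip_force: 35.0
```

step_arm(
  increments=[
    {"delta_pos": [0.1,0,0],"dr": [0,0,0],"fingers": 1},
    {"delta_pos": [0.15,0,0],"dr": [0,0,0],"fingers": 1},
    {"delta_pos": [0.2,0,0],"dr": [0,0,0],"fingers": 1},
    {"delta_pos": [0.2,0,0],"dr": [0,0,0],"fingers": 1},
    {"delta_pos": [0.2,0,0],"dr": [0,0,0],"fingers": 1},
  ],
)

```text
time: 16.02
tool_pos: [0.6535, 0.1573, 0.0266]
tool_rot: [-3.14, 0.004, 0.185]
contact_force: [-0.2, 0.3, -2.3]
opening: 0.0496
grip_force: 35.0
```

step_arm(
  increments=[
    {"delta_pos": [0.1,0,0],"dr": [0,0,0],"fingers": 1},
    {"delta_pos": [0.15,0,0],"dr": [0,0,0],"fingers": 1},
    {"delta_pos": [0.2,0,0],"dr": [0,0,0],"fingers": 1},
    {"delta_pos": [0.2,0,0],"dr": [0,0,0],"fingers": 1},
    {"delta_pos": [0.2,0,0],"dr": [0,0,0],"fingers": 1},
  ],
)

```text
time: 16.65
tool_pos: [0.6554, 0.1577, 0.0266]
tool_rot: [-3.14, 0.004, 0.185]
contact_force: [0.1, 0.6, -1.3]
opening: 0.0495
grip_force: 35.0
```

step_arm(
  increments=[
    {"delta_pos": [0.1,0,0],"dr": [0,0,0],"fingers": 1},
    {"delta_pos": [0.15,0,0],"dr": [0,0,0],"fingers": 1},
    {"delta_pos": [0.2,0,0],"dr": [0,0,0],"fingers": 1},
    {"delta_pos": [0.2,0,0],"dr": [0,0,0],"fingers": 1},
    {"delta_pos": [0.2,0,0],"dr": [0,0,0],"fingers": 1},
  ],
)

```text
time: 17.27
tool_pos: [0.6569, 0.158, 0.0264]
tool_rot: [-3.14, 0.005, 0.185]
contact_force: [-3.3, -1.2, -0.5]
opening: 0.0493
grip_force: 35.0
```

Contact felt at −3.4 N. Now I lower it onto the rails.

step_arm(
  increments=[
    {"delta_pos": [0,0,0.08],"dr": [0,0.1,0],"fingers": 1},
    {"delta_pos": [0,0,0.16],"dr": [0,0.2,0],"fingers": 1},
    {"delta_pos": [0,0,0.24],"dr": [0,0.25,0],"fingers": 1},
    {"delta_pos": [0,0,0.28],"dr": [0,0.25,0],"fingers": 1},
    {"delta_pos": [0,0,0.28],"dr": [0,0.25,0],"fingers": 1},
  ],
)

```text
time: 17.9
tool_pos: [0.6571, 0.158, 0.0239]
tool_rot: [-3.14, -0.0, 0.185]
contact_force: [-5.4, -0.8, 0.3]
opening: 0.0492
grip_force: 35.0
```

```bash
python3 -c "
from h import *
st()"
```

```text
bay [107.3   0.4] z 0.0239 Fbay [-5.48  0.2 ] 0.27 rot [-3.1399e+00 -2.0000e-04  1.8540e-01] grip 34.99810874462128
```

step_arm(
  increments=[
    {"delta_pos": [0,0,0.04],"dr": [0,0,0],"fingers": 1},
    {"delta_pos": [0,0,0.08],"dr": [0,0,0],"fingers": 1},
    {"delta_pos": [0,0,0.1],"dr": [0,0,0],"fingers": 1},
    {"delta_pos": [0,0,0.1],"dr": [0,0,0],"fingers": 1},
    {"delta_pos": [0,0,0.1],"dr": [0,0,0],"fingers": 1},
  ],
)

```text
time: 18.52
tool_pos: [0.6571, 0.158, 0.0231]
tool_rot: [-3.14, -0.0, 0.185]
contact_force: [-6.3, -1.6, 0.8]
opening: 0.0492
grip_force: 35.0
```

```bash
python3 -c "
from h import *
st()"
```

```text
bay [107.3   0.4] z 0.0231 Fbay [-6.52 -0.41] 0.83 rot [-3.1399e+00 -3.0000e-04  1.8550e-01] grip 34.998414516448975
```

step_arm(
  increments=[
    {"delta_pos": [0,0,0.03],"dr": [0,0,0],"fingers": 1},
    {"delta_pos": [0.03,0,0.05],"dr": [0,0,0],"fingers": 1},
    {"delta_pos": [0.06,0,0.05],"dr": [0,0,0],"fingers": 1},
    {"delta_pos": [0.08,0,0.05],"dr": [0,0,0],"fingers": 1},
    {"delta_pos": [0.08,0,0.05],"dr": [0,0,0],"fingers": 1},
  ],
)

```text
time: 19.15
tool_pos: [0.6574, 0.158, 0.0226]
tool_rot: [-3.14, 0.001, 0.186]
contact_force: [-8.4, -1.1, 3.2]
opening: 0.0491
grip_force: 35.0
```

```bash
python3 -c "
from h import *
st()"
```

```text
bay [107.6   0.4] z 0.0226 Fbay [-8.46  0.44] 3.19 rot [-3.140e+00  9.000e-04  1.856e-01] grip 34.997806549072266
```

Home press is about 8.5 N. I'll add slightly more, then ease the pressure off before letting go, so the pad doesn't kick the canister back.

step_arm(
  increments=[
    {"delta_pos": [0.03,0,0],"dr": [0,0,0],"fingers": 1},
    {"delta_pos": [0.03,0,0],"dr": [0,0,0],"fingers": 1},
    {"delta_pos": [0.03,0,0],"dr": [0,0,0],"fingers": 1},
    {"delta_pos": [0.03,0,0],"dr": [0,0,0],"fingers": 1},
    {"delta_pos": [0.03,0,0],"dr": [0,0,0],"fingers": 1},
  ],
)

```text
time: 19.77
tool_pos: [0.6575, 0.158, 0.0226]
tool_rot: [-3.14, 0.001, 0.186]
contact_force: [-8.0, -1.9, 2.9]
opening: 0.0495
grip_force: 35.0
```

step_arm(
  increments=[
    {"delta_pos": [-0.05,0,-0.02],"dr": [0,0,0],"fingers": 1},
    {"delta_pos": [-0.1,0,-0.04],"dr": [0,0,0],"fingers": 1},
    {"delta_pos": [-0.15,0,-0.04],"dr": [0,0,0],"fingers": 1},
    {"delta_pos": [-0.15,0,-0.04],"dr": [0,0,0],"fingers": 1},
    {"delta_pos": [-0.15,0,-0.04],"dr": [0,0,0],"fingers": 1},
  ],
)

```text
time: 20.4
tool_pos: [0.6569, 0.158, 0.0231]
tool_rot: [-3.14, -0.001, 0.185]
contact_force: [-4.8, -1.3, 1.2]
opening: 0.0496
grip_force: 35.0
```

```bash
python3 -c "
from h import *
st()"
```

```text
bay [107.1   0.4] z 0.0231 Fbay [-4.98 -0.36] 1.23 rot [-3.1399e+00 -9.0000e-04  1.8540e-01] grip 34.99786198139191
```

step_arm(
  increments=[
    {"delta_pos": [0.06,0,0],"dr": [0,0,0],"fingers": 1},
    {"delta_pos": [0.12,0,0.02],"dr": [0,0,0],"fingers": 1},
    {"delta_pos": [0.18,0,0.02],"dr": [0,0,0],"fingers": 1},
    {"delta_pos": [0.22,0,0.02],"dr": [0,0,0],"fingers": 1},
    {"delta_pos": [0.22,0,0.02],"dr": [0,0,0],"fingers": 1},
  ],
)

```text
time: 21.02
tool_pos: [0.6577, 0.1581, 0.0226]
tool_rot: [-3.14, 0.002, 0.186]
contact_force: [-10.1, -3.2, 3.8]
opening: 0.0496
grip_force: 35.0
```

step_arm(
  increments=[
    {"delta_pos": [-0.08,0,0],"dr": [0,0,0],"fingers": 1},
    {"delta_pos": [-0.16,0,0],"dr": [0,0,0],"fingers": 1},
    {"delta_pos": [-0.24,0,0],"dr": [0,0,0],"fingers": 1},
    {"delta_pos": [-0.32,0,0],"dr": [0,0,0],"fingers": 1},
    {"delta_pos": [-0.32,0,0],"dr": [0,0,0],"fingers": 1},
  ],
)

```text
time: 21.65
tool_pos: [0.6565, 0.1579, 0.0227]
tool_rot: [-3.14, -0.002, 0.185]
contact_force: [-1.9, 0.3, -1.2]
opening: 0.0488
grip_force: 35.0
```

```bash
python3 -c "
from h import *
st()"
```

```text
bay [106.7   0.3] z 0.0227 Fbay [-1.8   0.59] -1.16 rot [-3.1399e+00 -2.0000e-03  1.8540e-01] grip 34.99743461608887
```

step_arm(
  increments=[
    {"delta_pos": [0,0,0.02],"dr": [0,0,0],"fingers": 1},
    {"delta_pos": [0,0,0.03],"dr": [0,0,0],"fingers": 1},
    {"delta_pos": [0,0,0.03],"dr": [0,0,0],"fingers": 1},
    {"delta_pos": [0,0,0.03],"dr": [0,0,0],"fingers": 1},
    {"delta_pos": [0,0,0.03],"dr": [0,0,0],"fingers": 1},
  ],
  newtons=8,
)

```text
time: 22.28
tool_pos: [0.6564, 0.1578, 0.0224]
tool_rot: [-3.14, -0.002, 0.185]
contact_force: [0.4, -0.3, 0.3]
opening: 0.0498
grip_force: 8.0
```

step_arm(
  increments=[
    {"delta_pos": [0,0,0],"dr": [0,0,0],"fingers": -0.1},
    {"delta_pos": [0,0,0],"dr": [0,0,0],"fingers": -0.2},
    {"delta_pos": [0,0,0],"dr": [0,0,0],"fingers": -0.35},
    {"delta_pos": [0,0,0],"dr": [0,0,0],"fingers": -0.5},
    {"delta_pos": [0,0,0],"dr": [0,0,0],"fingers": -0.5},
  ],
)

```text
time: 22.9
tool_pos: [0.6561, 0.1578, 0.0222]
tool_rot: [-3.14, -0.001, 0.185]
contact_force: [0.0, 0.1, 0.2]
opening: 0.0685
grip_force: 0.0
```

```bash
python3 -c "
from h import *
st()"
```

```text
bay [106.3   0.4] z 0.0222 Fbay [0.03 0.07] 0.2 rot [-3.1399e+00 -9.0000e-04  1.8540e-01] grip 0.0
```

step_arm(
  increments=[
    {"delta_pos": [0,0,-1],"dr": [0,0,0],"fingers": -0.5},
    {"delta_pos": [0,0,-3],"dr": [0,0,0],"fingers": -0.5},
    {"delta_pos": [0,0,-6],"dr": [0,0,0],"fingers": -0.5},
    {"delta_pos": [-2,0,-8],"dr": [0,0,0],"fingers": 1},
    {"delta_pos": [-5,0,-8],"dr": [0,0,0],"fingers": 1},
  ],
)

```text
time: 23.52
tool_pos: [0.6085, 0.1486, 0.106]
tool_rot: [-3.14, -0.008, 0.185]
contact_force: [0.1, 0.5, 0.4]
opening: 0.0533
grip_force: 0.0
```

step_arm(
  increments=[
    {"delta_pos": [-5,0,0],"dr": [0,0,0],"fingers": 1},
    {"delta_pos": [-10,0,0],"dr": [0,0,0],"fingers": 1},
    {"delta_pos": [-10,0,0],"dr": [0,0,0],"fingers": 1},
    {"delta_pos": [-10,0,0],"dr": [0,0,0],"fingers": 1},
    {"delta_pos": [-10,0,0],"dr": [0,0,0],"fingers": 1},
  ],
)

```text
time: 24.15
tool_pos: [0.5103, 0.1302, 0.1029]
tool_rot: [-3.14, -0.003, 0.185]
contact_force: [0.3, -0.4, -0.6]
opening: 0.0038
grip_force: 0.0
```

```bash
python3 - <<'E'
from h import *
st()
t=viewer.read_camera("top")[:,:,::-1].copy();s=viewer.read_camera("side")[:,:,::-1].copy()
cv2.imwrite("pics/t6.png",t);cv2.imwrite("pics/s6.png",s)
a=np.hstack([cv2.resize(t[120:245,195:280],(340,500),interpolation=cv2.INTER_CUBIC),cv2.copyMakeBorder(cv2.resize(s[155:220,240:355],(460,260),interpolation=cv2.INTER_CUBIC),0,240,0,0,cv2.BORDER_CONSTANT)])
cv2.imwrite("pics/c6.png",cv2.convertScaleAbs(a,alpha=2.2,beta=25))
p=bay(.048);delta([*p,.10],BY)
E
```

```text
bay [-42.1  -0. ] z 0.1029 Fbay [ 0.24 -0.47] -0.59 rot [-3.1401 -0.0035  0.1853] grip 0.0
d cm [9.08 0.01 0.24] dr [-0.09 -0.11  0.02]
```

View pics/c6.png

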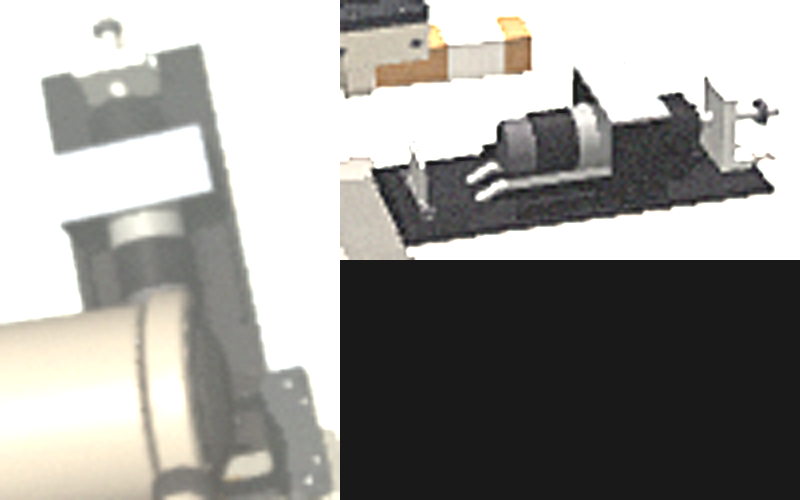

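The flap is upright and shut (crop (418,185)), the canister lies on the rails, and its front is at the pad. Pad contact after release isn't certain, so I'll nudge the cap lightly with shut fingers and ease off slowly.

step_arm(
  increments=[
    {"delta_pos": [4,0,0],"dr": [0,0,0],"fingers": 1},
    {"delta_pos": [8.4,0,0],"dr": [0,0,0],"fingers": 1},
    {"delta_pos": [8.4,0,0],"dr": [0,0,0],"fingers": 1},
    {"delta_pos": [8.4,0,1],"dr": [0,0,0],"fingers": 1},
    {"delta_pos": [8.4,0,2.5],"dr": [0,0,0],"fingers": 1},
  ],
)

```text
time: 24.88
tool_pos: [0.5903, 0.1454, 0.0764]
tool_rot: [-3.14, -0.0, 0.185]
contact_force: [-0.7, 0.4, -0.3]
opening: 0.0004
grip_force: 0.0
```

step_arm(
  increments=[
    {"delta_pos": [0,0,1],"dr": [0,0,0],"fingers": 1},
    {"delta_pos": [0,0,2.5],"dr": [0,0,0],"fingers": 1},
    {"delta_pos": [0,0,4],"dr": [0,0,0],"fingers": 1},
    {"delta_pos": [0,0,4.6],"dr": [0,0,0],"fingers": 1},
    {"delta_pos": [0,0,4.6],"dr": [0,0,0],"fingers": 1},
  ],
)

```text
time: 25.5
tool_pos: [0.5909, 0.1456, 0.0306]
tool_rot: [-3.14, 0.0, 0.185]
contact_force: [0.2, -0.3, 0.5]
opening: 0.0005
grip_force: 0.0
```

```bash
python3 -c "
from h import *
st()"
```

```text
bay [40.   0.3] z 0.0306 Fbay [ 0.13 -0.35] 0.51 rot [-3.1399  0.      0.1854] grip 0.0
```

step_arm(
  increments=[
    {"delta_pos": [0.4,0,0],"dr": [0,0,0],"fingers": 1},
    {"delta_pos": [0.8,0,0],"dr": [0,0,0],"fingers": 1},
    {"delta_pos": [1.1,0,0],"dr": [0,0,0],"fingers": 1},
    {"delta_pos": [1.3,0,0],"dr": [0,0,0],"fingers": 1},
    {"delta_pos": [1.3,0,0],"dr": [0,0,0],"fingers": 1},
  ],
)

```text
time: 26.12
tool_pos: [0.6041, 0.148, 0.0312]
tool_rot: [-3.14, -0.001, 0.185]
contact_force: [-0.8, -0.9, -1.3]
opening: 0.0005
grip_force: 0.0
```

step_arm(
  increments=[
    {"delta_pos": [0.1,0,0],"dr": [0,0,0],"fingers": 1},
    {"delta_pos": [0.2,0,0],"dr": [0,0,0],"fingers": 1},
    {"delta_pos": [0.3,0,0],"dr": [0,0,0],"fingers": 1},
    {"delta_pos": [0.3,0,0],"dr": [0,0,0],"fingers": 1},
    {"delta_pos": [0.3,0,0],"dr": [0,0,0],"fingers": 1},
  ],
)

```text
time: 26.75
tool_pos: [0.6069, 0.1486, 0.0312]
tool_rot: [-3.14, -0.001, 0.185]
contact_force: [0.0, 0.2, -0.4]
opening: 0.0004
grip_force: 0.0
```

step_arm(
  increments=[
    {"delta_pos": [0.1,0,0],"dr": [0,0,0],"fingers": 1},
    {"delta_pos": [0.2,0,0],"dr": [0,0,0],"fingers": 1},
    {"delta_pos": [0.3,0,0],"dr": [0,0,0],"fingers": 1},
    {"delta_pos": [0.3,0,0],"dr": [0,0,0],"fingers": 1},
    {"delta_pos": [0.3,0,0],"dr": [0,0,0],"fingers": 1},
  ],
)

```text
time: 27.38
tool_pos: [0.6092, 0.149, 0.0311]
tool_rot: [-3.14, 0.001, 0.185]
contact_force: [-5.3, -2.4, 2.7]
opening: 0.0005
grip_force: 2.6
```

step_arm(
  increments=[
    {"delta_pos": [0.03,0,0],"dr": [0,0,0],"fingers": 1},
    {"delta_pos": [0.06,0,0],"dr": [0,0,0],"fingers": 1},
    {"delta_pos": [0.1,0,0],"dr": [0,0,0],"fingers": 1},
    {"delta_pos": [0.1,0,0],"dr": [0,0,0],"fingers": 1},
    {"delta_pos": [0.1,0,0],"dr": [0,0,0],"fingers": 1},
  ],
)

```text
time: 28.0
tool_pos: [0.6094, 0.149, 0.0311]
tool_rot: [-3.14, 0.002, 0.186]
contact_force: [-7.4, -2.4, 4.7]
opening: 0.0004
grip_force: 4.0
```

step_arm(
  increments=[
    {"delta_pos": [-0.08,0,0],"dr": [0,0,0],"fingers": 1},
    {"delta_pos": [-0.16,0,0],"dr": [0,0,0],"fingers": 1},
    {"delta_pos": [-0.24,0,0],"dr": [0,0,0],"fingers": 1},
    {"delta_pos": [-0.3,0,0],"dr": [0,0,0],"fingers": 1},
    {"delta_pos": [-0.3,0,0],"dr": [0,0,0],"fingers": 1},
  ],
)

```text
time: 28.62
tool_pos: [0.6082, 0.1488, 0.0313]
tool_rot: [-3.14, -0.002, 0.185]
contact_force: [-0.6, 0.0, 0.5]
opening: 0.0002
grip_force: 0.0
```

Now I retreat slowly, then lift clear (the flap is behind at x = 0, so the fingers go up before going back).

step_arm(
  increments=[
    {"delta_pos": [-0.1,0,0],"dr": [0,0,0],"fingers": 1},
    {"delta_pos": [-0.2,0,0],"dr": [0,0,0],"fingers": 1},
    {"delta_pos": [-0.4,0,0],"dr": [0,0,0],"fingers": 1},
    {"delta_pos": [-0.8,0,0],"dr": [0,0,0],"fingers": 1},
    {"delta_pos": [-1.4,0,0],"dr": [0,0,0],"fingers": 1},
  ],
)

```text
time: 29.25
tool_pos: [0.5938, 0.1461, 0.0312]
tool_rot: [-3.14, -0.001, 0.185]
contact_force: [0.5, -0.2, -0.8]
opening: 0.0003
grip_force: 0.0
```

step_arm(
  increments=[
    {"delta_pos": [0,0,-1],"dr": [0,0,0],"fingers": 1},
    {"delta_pos": [0,0,-4],"dr": [0,0,0],"fingers": 1},
    {"delta_pos": [0,0,-8],"dr": [0,0,0],"fingers": 1},
    {"delta_pos": [-4,0,-11],"dr": [0,0,0],"fingers": 1},
    {"delta_pos": [-9,0,-12],"dr": [0,0,0],"fingers": 1},
  ],
)

```text
time: 29.88
tool_pos: [0.5063, 0.1293, 0.1537]
tool_rot: [-3.14, -0.006, 0.185]
contact_force: [0.2, -0.9, 0.6]
opening: 0.0007
grip_force: 0.0
```

step_arm(
  increments=[
    {"delta_pos": [-4,2,0],"dr": [0,0,0],"fingers": 1},
    {"delta_pos": [-5,6,0],"dr": [0,0,0],"fingers": 1},
    {"delta_pos": [-5,11,0],"dr": [0,0,0],"fingers": 1},
    {"delta_pos": [-5,15,0],"dr": [0,0,0],"fingers": 1},
    {"delta_pos": [-5,15,0],"dr": [0,0,0],"fingers": 1},
  ],
)

```text
time: 30.5
tool_pos: [0.4849, -0.0296, 0.1516]
tool_rot: [-3.141, -0.003, 0.182]
contact_force: [-0.8, 0.7, -0.3]
opening: 0.0005
grip_force: 0.0
```

```bash
python3 - <<'E'
from h import *
st()
t=viewer.read_camera("top")[:,:,::-1].copy();s=viewer.read_camera("side")[:,:,::-1].copy()
a=np.hstack([cv2.resize(t[120:245,195:280],(340,500),interpolation=cv2.INTER_CUBIC),cv2.copyMakeBorder(cv2.resize(s[155:220,240:355],(460,260),interpolation=cv2.INTER_CUBIC),0,240,0,0,cv2.BORDER_CONSTANT)])
cv2.imwrite("pics/c7.png",cv2.convertScaleAbs(a,alpha=2.2,beta=25))
E
```

```text
bay [ -96.5 -152.3] z 0.1516 Fbay [-0.63  0.79] -0.29 rot [-3.1409e+00 -2.6000e-03  1.8170e-01] grip 0.0
```

View pics/c7.png

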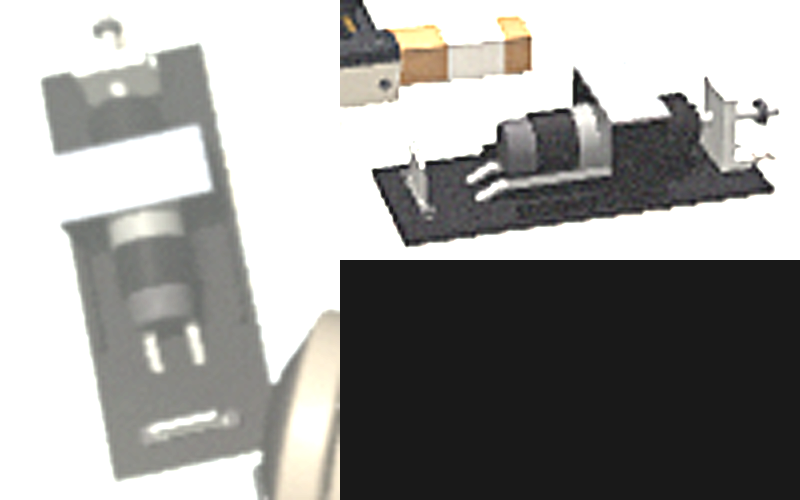

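The canister lies centred on the rails (top crop (155,260)) with its front at the pad (side crop (685,120)). The flap is upright and shut (side crop (418,185)), and the arm is clear.

```bash
python3 -c "
from cell import robot
print(robot.hand_in())"
```

```text
the job is handed in; nothing more can be done
None
```

I handed the job in at about 30.5 s: the canister lies on the bay's rails, pressed home to about 10 N, with the flap shut behind the cap; I judged that it still touches the pad from the felt forces and the last picture, and the hand-in gave no verdict.

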